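# Clip a tree-ring sample on the measuring stage

### The job

Take the longer of the two flat wooden tree-ring laths and slide it, plain end first, under the sprung clip of the measuring stage so that its leading edge lifts the clip. Push it in until its end reaches the back stop, leave it lying flat, straight and centred under the clip, and let go. Do not touch the clip with the gripper fingers, and leave the shorter lath where it lies.

Things in the scene. Friction and masses are not known exactly. Their poses are not given: they have to be found in the camera images.
- long_lath: The longer flat lath of pale wood with ring stripes, 180 long x 36 wide x 10 mm thick, 40 g, lying flat on the table. Origin: centre of its underside. Its x axis runs along its length towards the plain end (at x = +90 mm); the last 10 mm at the other end (x = -90 mm) is dark bark. z is up.
- short_lath: The shorter lath of the same make, 100 x 36 x 10 mm, bark at its -x end; a bystander. Origin: centre of its underside, x along its length.
- stage: Fixed measuring stage, origin under its centre at table height; x = insertion direction, from open front to back stop. Grey plate 220 (x) x 130 (y), flat top at z = 40 mm; a 70 wide, 26 high rail sticks out to x = +-150. Back stop: bar 60 wide, 12 high, front face at x = 65. Clip ears at x 66-84, y +-42, up to z = 66. Long lath fully home: its origin at x = -25, y = 0, z = 40 mm.
- clip: Sprung steel bar clip on the stage, 70 mm wide, hinged about y; origin on the hinge at stage x = 75, z = 58, axes as the stage's when shut. Nip bar at stage x = 25, 3.5 mm above the plate when shut; in front a guide lip slopes up 24 deg to its edge at x = -12, 19 mm above the plate. Smooth; shuts with 2-4 N; a lath pushed in at plate level (under 15 N) lifts it about 0.13 rad.
There are look-alikes about, which are no part of the job. What is shaped like the long_lath but orange or yellow is not meant.

How it is judged:
By the outcome, as a careful person would: the job done as asked, in the order asked, and still so for the second after the job is handed in, with the robot touching nothing.
It also fails if it takes over 45 s, if anything falls off the work surface, if the arm or the gripper's body presses on something with over 40 N, if the wrist force passes 120 N, or if a joint passes its speed limit or range.

### The arm

A 6-joint arm with a two-finger parallel gripper is mounted at the origin on the work surface. World frame = base frame: x ahead of the robot, y to its left, z up, the work surface at z = 0. Lengths are in mm, angles in rad, forces in N, time in s.
With the tool pointing down it reaches from about 350 to 975 mm from the base axis. Payload 7.1 kg.
Tool frame: the origin (TCP) lies on the front face of the gripper's body, between the roots of the fingers; the fingertips stand 80 mm ahead of it and the grasp point (between the pads) lies 61 mm ahead of it (env.tips_ahead is the distance from the TCP to the fingertips, in mm); z points along the fingers, y is the line along which they close (so a half turn about z gives the same grasp; the last joint's range is limited). The gripper opens to 88 mm and grips with 3 to 60 N. Pads are 20 mm wide; open, the fingers measure 115 mm over their backs; the gripper's body (75 mm by 178 mm) begins 61 mm behind the grasp point.
Start: joints at [1.278, 0.423, 1.63, -0, 1.089, -0.019], TCP at [168.963, 601.712, 302.675] pointing down, gripper open.
Joint ranges: [-3, 3], [-0.9, 2.11], [0.09, 2.58], [-1.31, 4.45], [0.11, 2.69], [-2.54, 2.54]. Speed limits (rad/s): [2.39, 2.39, 3.01, 3.14, 3.14, 3.14].

### API

Orientations are given as a unit quaternion [x, y, z, w].
In Python, from station import env, set_gripper, viewer, workorder gives the robot as it stands. Calls block until the motion is done:
- env.reach(position, orientation): joint-space move of the TCP to a pose.
- env.move_l(position, rot=None, rate=150, f_stop=None): straight line of the TCP; rot=None keeps the orientation; rate is the mean speed in mm/s. With f_stop (N) it stops when the force on the tool has changed by that much, and returns True; else False.
- env.move_joints(angles): joint-space move.
- set_gripper(opening): finger opening in mm; the grip force is fixed at half the most; returns when the fingers have stopped.
- env.hold(seconds).
- env.ik(position, orientation): joint angles nearest the present ones, or None.
- env.read_state(): the state.
- viewer.camera(name): name is "side" or "top"; returns the picture (480x640x3 uint8, blue, green, red); there is no depth.
- viewer.camera_params(name): a dict with "fx", "fy", "cx", "cy" (pixels), "dist" ([k1, k2, p1, p2, k3] as OpenCV has them; the pictures are not rectified), "pose" (4x4, takes a point from camera to world coordinates). Camera axes: x right, y up, looking along -z (the intrinsics and any distortion apply to the point x, -y, -z); pixel columns grow to the right and rows downward; lengths in mm; the calibration is good to about 2 mm. A picture is of the moment at which its call begins. camera_params takes no time and is no camera call.
A pose or a line that the arm cannot do raises env.IKError and nothing moves.
- workorder.sign_off(): hands the job in; it is judged then, once.
The state is a dict: "time_s": time; "qpos": joint angles; "dq": joint speeds; "tau": joint torques, N m; "tool_pos": TCP position; "orientation": TCP orientation; "force": force on the tool from outside, world axes, zero at the start; "wrist_torque": the same for the moment, N m; "width": finger opening in mm; "grip_force": force on a finger pad.
Only numpy, scipy, OpenCV 4.12 (cv2) and the standard library are available. Lean on these libraries where they do the work, as an engineer would, in place of code of your own. Each camera call takes 0.05 s, during which the arm holds its last target. There are 200 camera calls.

## Working session

There is one attempt and no reset: what is moved stays moved. The work goes in short steps, each a Python script; the robot and the scene stay as the last script left them, time stands still between calls to the robot, and variables do not carry over. Pictures are saved under pics/ and viewed, at most 10 in all, crops included, and the job is handed in when it is done.

```bash
ls; mkdir -p pics
python3 - <<'E'
from station import env,set_gripper,viewer,workorder
import cv2
for n in("top","side"):
    cv2.imwrite(f"pics/{n}0.png",viewer.camera(n))
    p=viewer.camera_params(n);print(n,p["fx"],p["fy"],p["cx"],p["cy"],p["dist"],p["pose"])
E
```

```text
pics
top 606.465124850748 606.465124850748 333.1192409807458 246.24890668640427 [-0.14546395  0.          0.          0.          0.        ] [[ 1.64007835e-02  9.98865219e-01 -4.47134042e-02  4.40130173e+02]
 [-9.99509057e-01  1.51845585e-02 -2.74057472e-02 -1.02126094e+02]
 [-2.66956944e-02  4.51409282e-02  9.98623871e-01  1.23116795e+03]
 [ 0.00000000e+00  0.00000000e+00  0.00000000e+00  1.00000000e+00]]
side 504.41483021695916 504.41483021695916 324.805262092865 237.55685961808086 [-0.11581363  0.          0.          0.          0.        ] [[ 9.20428381e-01  2.32061913e-01 -3.14577279e-01  1.90729116e+02]
 [-3.90619512e-01  5.14914935e-01 -7.63072085e-01 -8.43232187e+02]
 [-1.50994282e-02  8.25233227e-01  5.64590231e-01  6.47543311e+02]
 [ 0.00000000e+00  0.00000000e+00  0.00000000e+00  1.00000000e+00]]
```

View pics/top0.png

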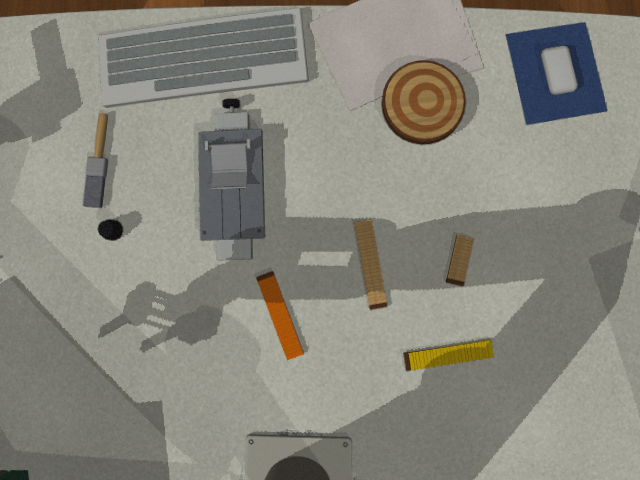

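View pics/side0.png

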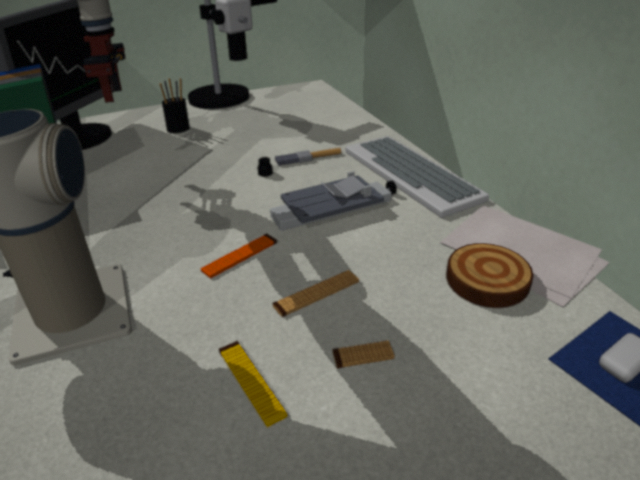

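The top view shows the stage at about (232,185) with its open front at the bottom. The long wood lath is at (370,264) with bark at (378,305), and the short lath is at (460,260). Orange (280,315) and yellow (450,354) are look-alikes. The lath at (370,264) fits because it is pale wood with stripes and the longer of the two. Next I measure it and confirm in a crop.

```bash
cat > h.py <<'E'
from station import env,set_gripper,viewer,workorder
import cv2,numpy as np
from scipy.spatial.transform import Rotation as R
def cast(n,px,z):
    p=viewer.camera_params(n);K=np.array([[p["fx"],0,p["cx"]],[0,p["fy"],p["cy"]],[0,0,1]])
    u=cv2.undistortPoints(np.array(px,float).reshape(-1,1,2),K,np.array(p["dist"]))[:,0]
    T=np.array(p["pose"]);d=np.c_[u[:,0],-u[:,1],-np.ones(len(u))]@T[:3,:3].T
    return T[:3,3]+d*((z-T[2,3])/d[:,2])[:,None]
def box(n,mask,z):
    c=max(cv2.findContours(mask,cv2.RETR_EXTERNAL,cv2.CHAIN_APPROX_NONE)[0],key=cv2.contourArea)
    w=cast(n,c[:,0],z)[:,:2].astype(np.float32)
    r=cv2.minAreaRect(w);b=cv2.boxPoints(r);return r,b,c
E
python3 - <<'E'
from h import *
im=cv2.imread("pics/top0.png");hsv=cv2.cvtColor(im,cv2.COLOR_BGR2HSV)
for n,(x,y) in dict(tab=(300,180),shad=(320,230),plate=(210,200),plate2=(255,150),rail=(235,250),clip=(228,158),lathL=(364,235),lathS=(372,275),bark=(378,305),end=(376,298)).items(): print(n,hsv[y,x])
m=cv2.inRange(hsv,(5,70,25),(25,255,255));m[:,:345]=0;m[:,395:]=0;m[:210]=0;m[315:]=0
r,b,c=box("top",m,8);print(r,b.round(),cv2.boundingRect(c))
a=cv2.resize(im[205:320,340:490],None,fx=4,fy=4,interpolation=cv2.INTER_CUBIC)
b=cv2.resize(im[90:270,180:290],(367,600),interpolation=cv2.INTER_CUBIC)
cv2.imwrite("pics/cropL.png",cv2.convertScaleAbs(a,alpha=1.5));cv2.imwrite("pics/cropS.png",cv2.convertScaleAbs(b,alpha=1.6))
E
```

```text
tab [ 27  17 166]
shad [ 30  20 117]
plate [105  16  95]
plate2 [107  19  95]
rail [ 48  12 109]
clip [ 80   6 131]
lathL [ 16 131 105]
lathS [ 19 127 116]
bark [ 14 159  69]
end [ 18 127 157]
((460.745849609375, -144.03253173828125), (178.892578125, 36.25630569458008), 11.105390548706055) [[ 369. -143.]
 [ 376. -179.]
 [ 552. -145.]
 [ 545. -109.]] (354, 219, 33, 90)
```

View pics/cropL.png

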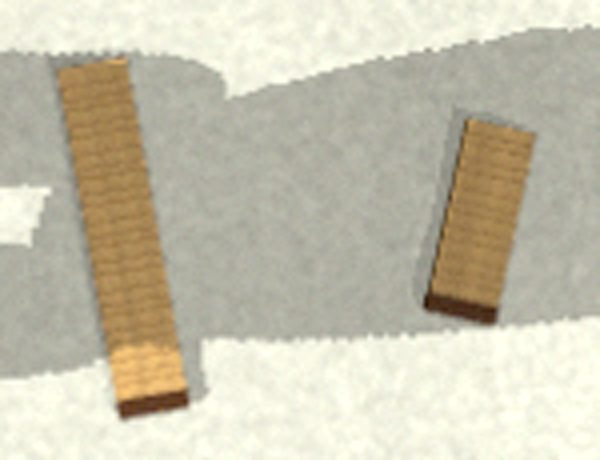

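View pics/cropS.png

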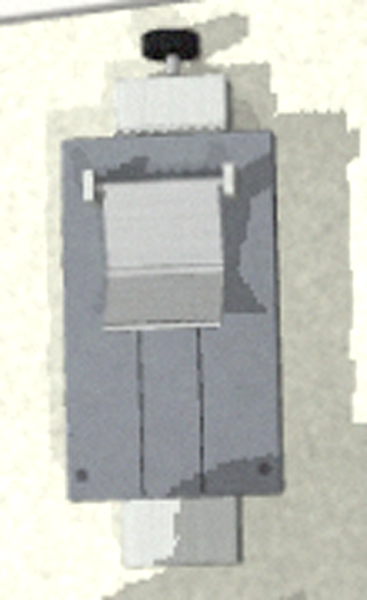

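The crops confirm the long lath: bark at the near end, plain end away from the robot, 179x36 mm measured, centre (461,-144), yaw 11°. The short lath is the right-hand one in the crop. The stage crop shows plate corners near px (199,132), (262,129), (265,238), (200,239), with the clip lip facing down (the open front) and guide lines ahead of it.

Run:
```python
from h import *
im=cv2.imread("pics/top0.png");hsv=cv2.cvtColor(im,cv2.COLOR_BGR2HSV)
m=cv2.inRange(hsv,(90,9,30),(130,80,125));k=np.zeros_like(m);k[122:246,190:274]=1;m*=k
m=cv2.morphologyEx(m,cv2.MORPH_OPEN,np.ones((3,3)))
r,b,c=box("top",m,40);print(r,b.round(1).tolist(),cv2.boundingRect(c))
print(cast("top",[(198.6,132),(261.6,129),(265.5,237.5),(200.4,239.3)],40).round(1).tolist())
# scored lines on the plate: (140,340)-(143,490) and (200,330)-(203,490) in the crop
s=np.array([(140,340),(143,490),(200,330),(203,490)])/3.335+[180,90]
print(cast("top",s,40).round(1).tolist())
s=np.array([(89,185),(229,180)])/3.335+[180,90];print("ears",cast("top",s,66).round(1).tolist())
s=np.array([(103,325),(219,327)])/3.335+[180,90];print("lip",cast("top",s,59).round(1).tolist())
st=env.read_state();print(R.from_quat(st["orientation"]).as_matrix().round(2).tolist())
for yaw in(.19,.19+np.pi):
  q=(R.from_euler('z',yaw)*R.from_euler('x',np.pi)).as_quat()
  print(env.ik([426,-150,150],q),env.ik([480,150,200],(R.from_euler('z',yaw-.2)*R.from_euler('x',np.pi)).as_quat()))
```

```text
((615.1063232421875, 137.41619873046875), (218.0720977783203, 128.21890258789062), 2.721846580505371) [[503.1000061035156, 196.3000030517578], [509.20001220703125, 68.19999694824219], [727.0999755859375, 78.5999984741211], [721.0, 206.60000610351562]] (199, 129, 65, 111)
[[720.5, 206.4, 40.0], [726.7, 77.9, 40.0], [508.7, 64.6, 40.0], [503.3, 195.5, 40.0]]
[[598.6, 154.3, 40.0], [508.7, 150.0, 40.0], [604.9, 118.1, 40.0], [509.2, 113.8, 40.0]]
ears [[687.3, 182.3, 66.0], [690.4, 98.7, 66.0]]
lip [[604.8, 172.7, 59.0], [604.2, 103.4, 59.0]]
[[-0.96, 0.27, -0.0], [0.27, 0.96, -0.0], [0.0, -0.0, -1.0]]
[-3.64907337e-01  4.38165008e-01  2.09725290e+00 -4.44089210e-16
  6.06174741e-01  1.01588899e+00] [ 2.79219510e-01  4.00738251e-01  1.96794489e+00 -4.44089210e-16
  7.72909515e-01  1.86001584e+00]
[-0.36490734  0.43816501  2.0972529   0.          0.60617474 -2.12570366] [ 0.27921951  0.40073825  1.96794489  0.          0.77290952 -1.28157682]
```

```bash
cat >> h.py <<'E'
def quat(yaw): return (R.from_euler('z',yaw)*R.from_euler('x',np.pi)).as_quat()
SC=np.array([615.1,137.4]);SY=np.radians(2.72)
def S(x,y=0): return SC+R.from_euler('z',SY).as_matrix()[:2,:2]@[x,y]
E
python3 - <<'E'
from h import *
y=np.radians(11.1);p=np.array([460.7,-144.])-35*np.array([np.cos(y),np.sin(y)])
env.reach([*p,150],quat(y))
print(env.move_l([*p,83],rate=80,f_stop=8))
set_gripper(30);s=env.read_state();print(s["width"],s["grip_force"],s["tool_pos"],s["force"],s["time_s"])
env.move_l([*p,190],rate=120)
a=S(-140);env.reach([*a,190],quat(SY))
s=env.read_state();print(s["width"],s["tool_pos"],s["force"],s["time_s"])
for n in("top","side"): cv2.imwrite(f"pics/{n}1.png",viewer.camera(n))
a=cv2.imread("pics/top1.png")[90:330,140:400];b=cv2.imread("pics/side1.png")[120:300,200:460]
a=cv2.resize(a,(433,400));b=cv2.resize(b,(367,254));o=np.zeros((400,800,3),np.uint8);o[:,:433]=a;o[:254,433:]=b
cv2.imwrite("pics/c1.png",cv2.convertScaleAbs(o,alpha=1.5))
E
```

```text
False
35.71717042361598 29.908533990383148 [ 426.32091903 -150.71115118   83.00108337] [0.32176769 0.00244574 0.83045928] 4.7833
35.74044394008438 [475.05507823 130.10292719 189.60583181] [ 0.34856966 -0.20808059 -0.15393731] 6.925
```

View pics/c1.png

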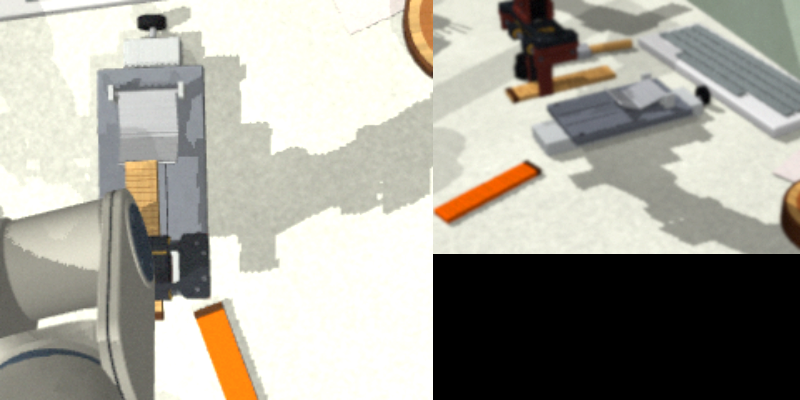

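Lath is gripped (35.7 mm wide) and held level, its front edge at crop (124..158,161). I check its offset and yaw relative to the stage, then lower it onto the plate.

Run:
```python
from h import *
a=S(-165);env.move_l([*a,190],rate=100)
im=viewer.camera("top");cv2.imwrite("pics/top2.png",im);hsv=cv2.cvtColor(im,cv2.COLOR_BGR2HSV)
m=cv2.inRange(hsv,(8,90,60),(25,255,255));k=np.zeros_like(m);k[170:232,195:250]=1;m*=k
z=190-83+10
pts=[]
for row in range(m.shape[0]):
    xs=np.flatnonzero(m[row])
    if len(xs)>14: pts.append((row,xs[0]-.5,xs[-1]+.5))
pts=np.array(pts);print(len(pts),pts[0],pts[-1])
Ri=R.from_euler('z',-SY).as_matrix()[:2,:2]
for c in(1,2):
    w=(cast("top",pts[:,[c,0]],z)[:,:2]-SC)@Ri.T
    print("stage coords first/last",w[0].round(1),w[-1].round(1))
```

```text
28 [200.  214.5 234.5] [227.  220.5 235.5]
stage coords first/last [-41.3  16.1] [-92.2   5.7]
stage coords first/last [-42.7 -21.8] [-93.2 -22.6]
```

Run:
```python
from h import *
a=S(-165)
env.move_l([*a,130],rate=100)
print(env.move_l([*a,118],rate=25,f_stop=3)); s=env.read_state();print(s["tool_pos"],s["force"],s["time_s"])
im=viewer.camera("top");cv2.imwrite("pics/top3.png",im)
cv2.imwrite("pics/c3.png",cv2.convertScaleAbs(cv2.resize(im[120:255,185:280],(422,600),interpolation=cv2.INTER_CUBIC),alpha=1.5))
hsv=cv2.cvtColor(im,cv2.COLOR_BGR2HSV)
m=cv2.inRange(hsv,(8,70,50),(25,255,255));Ri=R.from_euler('z',-SY).as_matrix()[:2,:2]
for row in range(190,232,3):
    xs=np.flatnonzero(m[row,195:250])+195
    if len(xs)>5: print(row,xs[0],xs[-1],((cast("top",[(xs[0]-.5,row),(xs[-1]+.5,row)],50)[:,:2]-SC)@Ri.T).round(1).tolist())
```

```text
True
[450.59501408 129.75058866 120.619188  ] [-0.01718765  0.95300314  3.20769875] 8.6417
205 222 240 [[-43.0, 17.1], [-44.5, -21.0]]
208 222 240 [[-49.0, 17.2], [-50.4, -20.8]]
211 222 240 [[-55.0, 17.3], [-56.4, -20.7]]
214 223 240 [[-61.0, 15.4], [-62.3, -20.6]]
217 223 241 [[-66.9, 15.5], [-68.3, -22.4]]
220 223 241 [[-72.9, 15.6], [-74.2, -22.3]]
223 223 241 [[-78.8, 15.8], [-80.2, -22.2]]
226 227 241 [[-85.0, 7.9], [-86.1, -22.0]]
229 229 241 [[-91.1, 4.0], [-92.0, -21.9]]
```

View pics/c3.png

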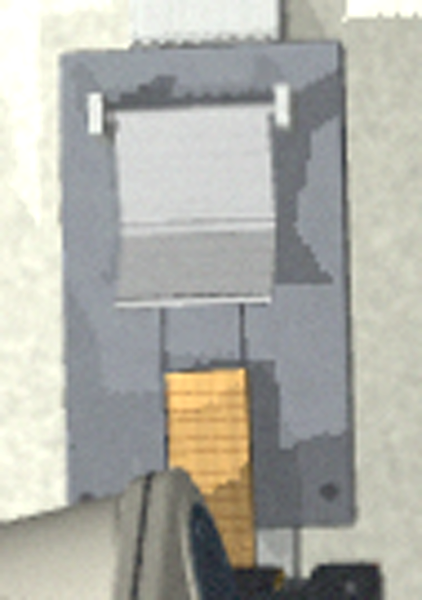

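The lath lies on the plate in front of the lip (front edge row ~203, crop y=370), with edges about 2.5 mm to the right of the guide lines once height parallax is included. I shift it +2.5 mm in y and push to just past the nip.

Run:
```python
from h import *
env.move_l([*S(-165),122.5],rate=30);env.move_l([*S(-165,2.5),122.5],rate=30)
print(env.read_state()["force"].round(1))
for x in(-125,-105,-92):
    h=env.move_l([*S(x,2.5),122.5],rate=40,f_stop=20);s=env.read_state();print(x,h,s["tool_pos"].round(1),s["force"].round(1),s["time_s"])
im=viewer.camera("top");sd=viewer.camera("side");cv2.imwrite("pics/top4.png",im);cv2.imwrite("pics/side4.png",sd)
o=np.zeros((480,800,3),np.uint8);o[:,:338]=cv2.resize(im[120:255,185:280],(338,480),interpolation=cv2.INTER_CUBIC)
o[:346,338:]=cv2.resize(sd[150:250,260:394],(462,346),interpolation=cv2.INTER_CUBIC)
cv2.imwrite("pics/c4.png",cv2.convertScaleAbs(o,alpha=1.5))
```

```text
[ 0.4 -0.5 -0.1]
-125 False [489.8 133.9 122.4] [-0.5 -0.5 -0.9] 10.3417
-105 True [501.2 134.3 122.7] [ 1.5 -0.   5.6] 10.725
-92 True [501.9 134.3 122.7] [-1.   0.2  6.4] 11.0
```

View pics/c4.png

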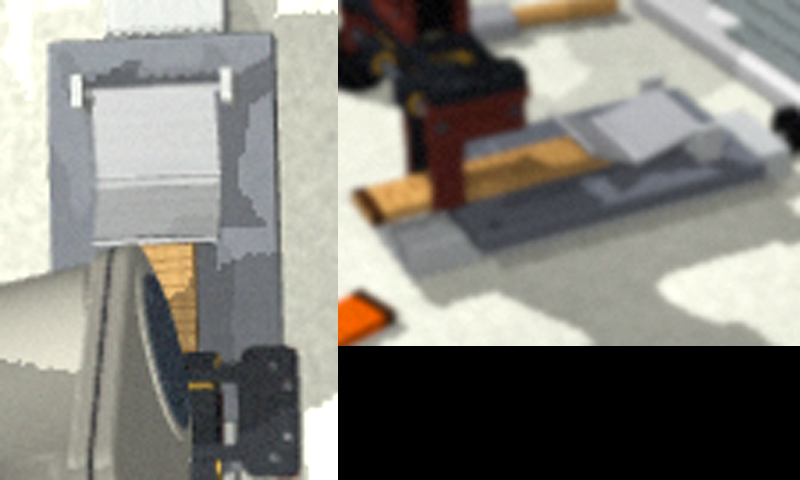

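The lath nose has reached the lip (the side view shows it entering under the lip near (600,160)). The +6 N upward force says I'm pressing on the plate, so I raise slightly and advance more slowly.

Run:
```python
from h import *
s=env.read_state();p=s["tool_pos"];print(p.round(1),s["force"].round(1))
env.move_l([p[0],p[1],123.4],rate=20);print(env.read_state()["force"].round(1))
for x in np.arange(-112,-91,3):
    h=env.move_l([*S(x,2.5),123.4],rate=20,f_stop=25);s=env.read_state();print(x,h,s["tool_pos"].round(1),s["force"].round(1),round(s["width"],1),s["time_s"])
    if h: break
```

```text
[501.9 134.3 122.7] [-0.6  1.   5.7]
[ 0.8  0.1 -1.4]
-112 False [502.7 134.5 123.1] [-1.4 -0.5 -1.8] 36.0 11.6
-109 False [506.1 134.7 123.3] [-2.1 -0.8 -1.5] 35.6 11.9
-106 False [509.2 134.9 123.4] [-3.5 -1.1 -2. ] 35.7 12.2
-103 False [512.1 135.  123.3] [-2.5 -0.3 -2.3] 35.6 12.5
-100 False [515.3 135.2 123.4] [-2.4 -0.1 -1.8] 35.5 12.8
-97 False [519.1 135.5 123.7] [-0.9  0.2 -2.5] 35.6 13.1
-94 False [521.6 135.5 123.5] [ 0.3  0.3 -2.2] 35.6 13.4
```

Run:
```python
from h import *
print(env.move_l([*S(-68,2.5),123.4],rate=40,f_stop=15))
h=env.move_l([*S(-50,2.5),123.4],rate=15,f_stop=10);s=env.read_state()
Ri=R.from_euler('z',-SY).as_matrix()[:2,:2]
print(h,(Ri@(s["tool_pos"][:2]-SC)).round(1),s["tool_pos"].round(1),s["force"].round(1),s["width"],s["time_s"])
im=viewer.camera("top");sd=viewer.camera("side");cv2.imwrite("pics/top5.png",im)
o=np.zeros((480,800,3),np.uint8);o[:,:338]=cv2.resize(im[120:255,185:280],(338,480),interpolation=cv2.INTER_CUBIC)
o[:346,338:]=cv2.resize(sd[150:250,260:394],(462,346),interpolation=cv2.INTER_CUBIC)
cv2.imwrite("pics/c5.png",cv2.convertScaleAbs(o,alpha=1.5))
```

```text
False
True [-58.2   2.4] [556.8 137.  122.8] [-0.3 -0.4  5.9] 35.67860796998183 14.9833
```

View pics/c5.png

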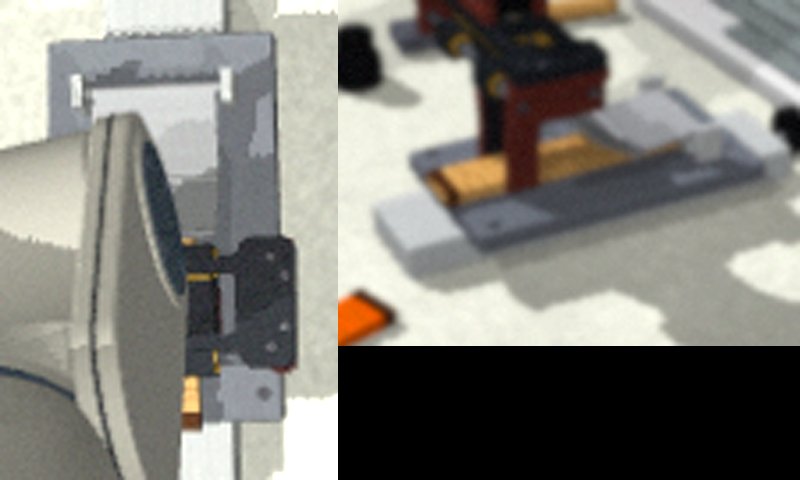

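It stopped at stage x = -58 (expected about -60), bark end at the plate front as it should be, lath flat. I release, retreat and check.

Run:
```python
from h import *
set_gripper(60);s=env.read_state();p=s["tool_pos"]
env.move_l([p[0]-8,p[1],200],rate=80);env.move_l([p[0]-60,p[1],300],rate=150)
env.reach([169,602,303],quat(SY+np.pi/2)) if env.ik([169,602,303],quat(SY+np.pi/2)) is not None else None
print(env.read_state()["time_s"],env.read_state()["tool_pos"])
im=viewer.camera("top");sd=viewer.camera("side");cv2.imwrite("pics/top6.png",im)
o=np.zeros((480,800,3),np.uint8);o[:,:338]=cv2.resize(im[120:255,185:280],(338,480),interpolation=cv2.INTER_CUBIC)
o[:346,338:]=cv2.resize(sd[150:250,260:394],(462,346),interpolation=cv2.INTER_CUBIC)
cv2.imwrite("pics/c6.png",cv2.convertScaleAbs(o,alpha=1.5))
hsv=cv2.cvtColor(im,cv2.COLOR_BGR2HSV);m=cv2.inRange(hsv,(5,70,30),(25,255,255));Ri=R.from_euler('z',-SY).as_matrix()[:2,:2]
k=np.zeros_like(m);k[160:250,195:260]=1;r,b,c=box("top",m*k,50);print(((b-SC)@Ri.T).round(1).tolist(),r[1:])
k=np.zeros_like(m);k[225:295,435:485]=1;print(box("top",m*k,8)[0])
```

```text
19.7417 [169.92442997 601.58521169 302.9649229 ]
[[-113.8, 16.6], [-113.6, -20.9], [-7.5, -20.1], [-7.8, 17.5]] ((106.04400634765625, 37.5418815612793), 3.16827130317688)
((471.179931640625, -324.4623718261719), (36.711021423339844, 98.71869659423828), 77.76898193359375)
```

View pics/c6.png

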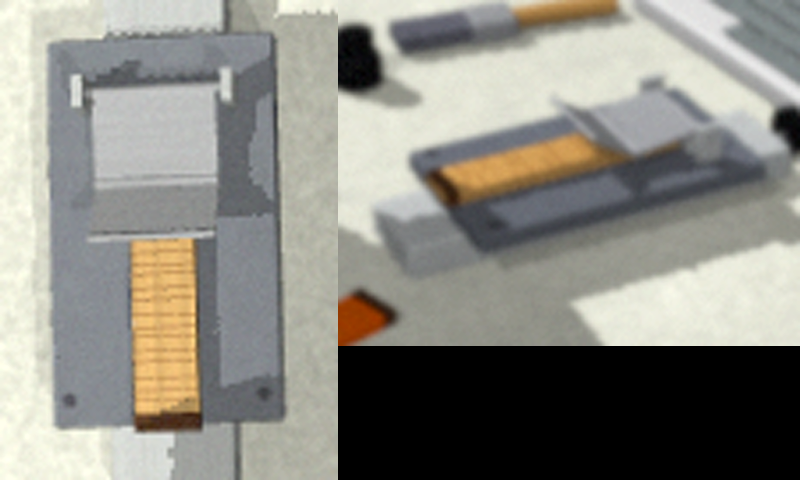

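The released lath lies flat and straight under the lifted clip. Its bark end is at crop (168,420), about 4–5 mm past the plate's front edge, which matches fully home. Lateral offset is about 1 mm and the yaw error under 0.5°. The short lath still lies at about (471,-324).

```bash
python3 -c "
from h import *
print(workorder.sign_off())"
```

```text
the job is handed in; nothing more can be done
None
```

I handed the job in at about 20 s on the robot clock: the long lath is under the clip, plain end at the back stop as far as force and position show, flat, about 1 mm off centre and released, and I never moved the short lath.

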